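# Undo the child-safe catch of the blue tablet box

### The arm

A 6-joint arm with a two-finger parallel gripper is mounted at the origin on a cart in front of the work surface, level with it; the furniture and walls round the work are solid. World frame = base frame: x ahead of the robot, y to its left, z up, the work surface at z = 0. Lengths are in mm, angles in rad, forces in N, time in s.
With the tool pointing down it reaches from about 300 to 775 mm from the base axis. Payload 14.6 kg.
Tool frame: the origin (TCP) lies on the centre line of the jaws, within the pads' length; the fingertips stand 8 mm ahead of it and the grasp point (between the pads) lies 11 mm behind it; z points along the fingers, y is the line along which they close (so a half turn about z gives the same grasp; the last joint's range is limited). The gripper opens to 94 mm and grips with 3 to 60 N. Pads are 16 mm wide; open, the fingers measure 119 mm over their backs; the gripper's body (75 mm by 177 mm) begins 78 mm behind the grasp point.
Start: joints at [1.222, 0.3, 1.521, -0, 1.321, -0.067], TCP at [152.944, 528.297, 213.446] pointing down, gripper open.
Joint ranges: [-3.03, 3.03], [-0.79, 2.21], [0.23, 2.52], [-1.04, 4.18], [0, 3.07], [-2.55, 2.55]. Speed limits (rad/s): [2.22, 2.22, 2.57, 3.14, 3.14, 3.14].

### API

Orientations are given as [roll, pitch, yaw] about the fixed x, y, z axes, in that order (R = Rz(yaw) Ry(pitch) Rx(roll)).
In Python, from cell import manip gives the robot as it stands.
- The arm moves only by the tool jog_arm, never from a script. Its argument "rows" is one flat list of numbers, 7 for each row, row after row: the shift along the world's x, y, z in cm, then the turn, a rotation vector about the world's x, y, z in rad, then the closure, from 0 (fully open) to 1 (shut). In form: [dx, dy, dz, rx, ry, rz, fingers, dx, dy, dz, rx, ry, rz, fingers, ...]. A call has 1 to 20 rows; each row shifts and turns the commanded pose from where the row before left it; what a row does not reach is not made up. A row lasts 1/12 s, in which the tool goes at most 41.7 mm and 7.16 degrees, less where a joint would pass 70% of its speed; a pose out of reach is approached as far as the arm can. A call with a gripper value outside its range is refused whole. The fingers move at their own pace and stop on an object; "newtons" is the grip in N (left out, the last holds). Time passes only in rows, so rows that do not move let the fingers close. It gives the time, the measured TCP pose, the force, the opening and the grip force at its end, in the units of the state.
- manip.read_state(): the state, without advancing time (a new reading comes with each control period).
- manip.camera(name): name is "side" or "top"; returns (picture, depth): 420x560x3 uint8, blue, green, red; 420x560 float32, mm along the optical axis (not along the pixel's ray), 0 where there is no reading.
- manip.camera_model(name): a dict with "K" (3x3 intrinsics, pixels), "k1" (the pictures are not rectified: a ray, as slopes to the right and down, at radius r is drawn at 1 + k1 r^2 times it, then the intrinsics apply), "R" (3x3) and "t" (3): a world point X has camera coordinates R X + t. Camera axes: x right, y down, z forward; pixel columns grow to the right and rows downward; lengths in mm; the calibration is good to about 2 mm. A picture is of the moment at which its call begins. camera_model takes no time and is no camera call.
- manip.sign_off(): hands the job in; it is judged then, once.
The state is a dict: "clock": time; "joints": joint angles; "qd": joint speeds; "effort": joint torques, N m; "eef_pos": TCP position; "eef_rot": TCP orientation; "wrist_force": force on the tool from outside, world axes, zero at the start; "moment": the same for the moment, N m; "finger_gap": finger opening in mm; "finger_force": force on a finger pad.
Only numpy, scipy, OpenCV 4.12 (cv2) and the standard library are available. Lean on these libraries where they do the work, as an engineer would, in place of code of your own. Each camera call takes 0.05 s, during which the arm holds its last target. There are 200 camera calls.

### The job

Undo the two-stage child-safe catch on the blue dishwasher-tablet box: first slide its orange safety tab sideways, away from the latch lever, all the way to its stop; then lift the steel latch lever by its black barrel until it stands upright, and leave it standing. Leave the grey box alone.

Things in the scene. Friction and masses are not known exactly. Their poses are not given: they have to be found in the camera images.
- blue_box: Closed blue plastic box, 130 (x) x 120 (y) x 55 mm high, fixed to the worktop, yawed up to 0.3 rad; origin at the centre of its underside, z up. On its flat top, in box axes (+y is left seen from the robot): an orange safety tab at x = 0 that slides to +y, between two black rails at x = +-13.5 mm, 7 mm high; and a steel latch lever along x at y = -28 mm.
- grey_box: The same box with the same catch in grey; it stays shut and must be left alone. Origin at the centre of its underside.
- blue_box_tab (a joint): Slide of the blue box's orange tab (m) to box +y: 0 = home (starts 0 to 0.004), lever free beyond 0.014, stop 0.024; stays where left, 1.2 N. Its upright grip, 12 (x) x 20 (y) mm, 6 to 32 mm above the box top, is centred at box x = 0, y = 10 mm + joint. At home its tongue (14 mm wide in x, 9 to 16 mm above the top) lies over the lever and blocks it.
- blue_box_latch (a joint): Hinge of the blue box's 13 mm wide lever (rad): 0 = down, 1.57 = upright, stop 1.65; stays where left (0.04 N m). Axis along box y at x = 42, y = -28 mm, 6 mm over the box top. Near end: black barrel along y, diameter 16, length 28 mm, centre 80 mm before the axis and 13 mm above it when down (x = -38, y = -28); it rises up and back over the axis; held by its two ends it turns in the grip.

How it is judged (in metres and radians):
On the way, in this order (a step that is already met when the one before it is completed fails the run):
1. the blue box's safety tab is slid aside while its latch lever is still down (value of joint blue_box_tab above 0.018 m and value of joint blue_box_latch below 0.2 rad), for 0.2 s.
2. the blue box's latch lever is lifted upright (value of joint blue_box_latch above 1.25 rad), for 0.2 s.
At the end, for the whole second after the job is handed in: the blue box's safety tab is at least 18 mm from home (stop at 24 mm) and its latch lever stands still at 1.25 rad or more (upright 1.57) (value of joint blue_box_tab above 0.018 m and value of joint blue_box_latch above 1.25 rad and velocity of joint blue_box_latch between -0.05 and 0.05 rad/s); the robot touches nothing.
It fails at once if the robot pushes on the grey box or its catch (over 3 N) (contact force between any of the fingers, the arm and grey_box above 3 N).
It also fails if it takes over 48 s, if anything falls off the work surface, if the arm or the gripper's body presses on something with over 40 N, if the wrist force passes 120 N, or if a joint passes its speed limit or range.

## Working session

There is one attempt and no reset: what is moved stays moved. The work goes in short steps, Python scripts to look and compute and a tool call to move; the robot and the scene stay as the last step left them, time stands still between calls to the robot, and variables do not carry over. Pictures are saved under pics/ and viewed, at most 10 in all, crops included, and the job is handed in when it is done.

Besides the shell and the picture viewer there is one more tool, called after "Emit:" in YAML: its name, and indented under it one key for each argument. jog_arm: Moves the arm, as the interface text tells. Its arguments: {"type":"object","properties":{"rows":{"type":"array"},"newtons":{"type":"number"}},"required":["rows"]}

```bash
mkdir -p pics; ls
cat > h.py <<'E'
import numpy as np, cv2
from cell import manip
def shot(n):
    p,d=manip.camera(n); return p,d,manip.camera_model(n)
def pts(d,m,mask):
    K=np.array(m["K"]);v,u=np.nonzero(mask&(d>0))
    uv=np.stack([u,v],1).astype(np.float64)[:,None]
    # model: drawn = ray*(1+k1 r^2)
    n=cv2.undistortPoints(uv,K,np.array([m["k1"],0,0,0.]))[:,0]
    z=d[v,u][:,None]; c=np.hstack([n*z,z])
    return (c-np.array(m["t"]))@np.array(m["R"]), u, v
def cloud(d,m):
    P,u,v=pts(d,m,d>0); o=np.full(d.shape+(3,),np.nan); o[v,u]=P; return o
E
python3 - <<'E'
from h import *
for n in("top","side"):
    p,d,m=shot(n); cv2.imwrite(f"pics/{n}0.png",p); np.save(f"{n}0.npy",d); print(n,m["k1"],np.array(m["K"])[0,0],-np.array(m["R"]).T@np.array(m["t"]),(d>0).mean())
print(manip.read_state())
E
```

```text
pics
top 0.02953761029966093 447.32640101036475 [ 395.0390219  -125.23366293  910.33745245] 0.9961181972789116
side -0.10720666404712473 436.0977494179205 [596.74509039 669.51500833 413.23943272] 0.996062925170068
{'clock': 0.1, 'joints': array([ 1.22236323e+00,  3.00382800e-01,  1.52150051e+00, -3.28311787e-05,
        1.32070040e+00, -6.65707583e-02]), 'qd': array([ 0.00154871, -0.00172543, -0.00216027,  0.0012587 , -0.00018307,
        0.00137718]), 'effort': array([ 2.26050843e-04, -5.32631850e+01, -3.53291309e+01,  7.08915596e-02,
        2.34729314e-02, -6.94954247e-05]), 'eef_pos': array([152.89965862, 528.09002247, 212.968845  ]), 'eef_rot': array([-3.14060167e+00, -3.41956907e-05,  2.85973844e+00]), 'wrist_force': array([-0.15724162,  0.28582043, -0.24577513]), 'moment': array([-0.01649202,  0.0634201 ,  0.02486313]), 'finger_force': 0.0, 'finger_gap': 94.17067089112658}
```

View pics/top0.png

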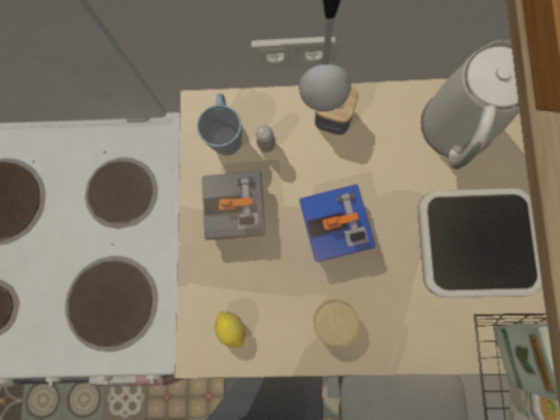

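View pics/side0.png

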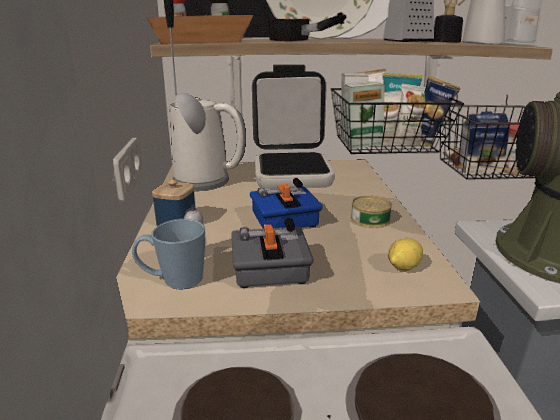

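Top view: the blue box is at about (337,222), its orange tab at (340,222) and its barrel at (356,237). The grey box is to its left at (233,205). The side view shows the blue box at (286,208), its tab at (286,192) and its barrel at (298,184), with the grey box nearer the camera.

Run:
```python
from h import *
for n in("top","side"):
    p=cv2.imread(f"pics/{n}0.png"); d=np.load(f"{n}0.npy"); m=manip.camera_model(n); C=cloud(d,m)
    hsv=cv2.cvtColor(p,cv2.COLOR_BGR2HSV); v,u=np.mgrid[:420,:560]
    if n=="top": roi=(u>290)&(u<385)&(v>175)&(v<270)
    else: roi=(u>245)&(u<325)&(v>175)&(v<230)
    H,S,V=hsv[...,0],hsv[...,1],hsv[...,2]
    blue=roi&(H>105)&(H<130)&(S>140)
    org=roi&(H<16)&(S>170)&(V>110)
    B=C[blue]; print(n,"table z",np.nanmedian(C[300:320,270:300,2]) if n=="top" else np.nanmedian(C[240:260,340:370,2]))
    z=B[:,2]; print("blue z pct",np.nanpercentile(z,[5,25,50,75,95]))
    top=blue&(abs(C[...,2]-np.nanpercentile(z,75))<6)
    r=cv2.minAreaRect(C[top][:,:2].astype(np.float32)); print("rect",r)
    O=C[org]; print("org n",len(O)); 
    for lo in (60,68,78,84):
        q=O[(O[:,2]>lo)]; print(lo,len(q),np.nanmedian(q,0) if len(q) else'',q.min(0),q.max(0))
    dark=roi&(V<60)&(S<140)&(C[...,2]>66); 
    k,l,st,c=cv2.connectedComponentsWithStats(dark.astype(np.uint8))
    for i in range(1,k):
        if st[i,4]>8:
            q=C[l==i]; print("dark",c[i],st[i,4],np.nanmedian(q,0),np.nanmin(q,0),np.nanmax(q,0))
    x0,y0,x1,y1=(290,175,385,270) if n=="top" else (240,170,330,235)
    cv2.imwrite(f"pics/{n}c.png",cv2.resize(p[y0:y1,x0:x1],None,fx=6,fy=6,interpolation=cv2.INTER_CUBIC))
```

```text
top table z -0.06291180363843246
blue z pct [52.57865205 53.89434162 54.85716112 55.97458687 57.46249116]
rect ((528.7510375976562, -192.984375), (120.66136932373047, 110.96940612792969), 12.966314315795898)
org n 213
60 208 [ 528.83125954 -196.84292847   71.3094567 ] [ 515.245252   -228.61733482   60.01403711] [ 539.72320981 -166.68615328   90.68563398]
68 181 [ 530.05301688 -200.48648722   71.75914298] [ 520.05724774 -228.61733482   68.1326204 ] [ 539.72320981 -172.0924375    90.68563398]
78 61 [ 526.52599973 -182.66481306   86.49739351] [ 521.20535733 -191.79013321   81.26360738] [ 532.77345096 -172.92880201   90.68563398]
84 54 [ 526.6297647  -183.00872816   86.6208798 ] [ 521.20535733 -191.79013321   84.23123545] [ 532.77345096 -172.92880201   90.68563398]
dark [357.77142857 236.02857143] 35 [ 496.38263641 -229.45995352   80.6416883 ] [ 490.9534461  -238.21492785   76.98315542] [ 501.73283609 -217.75066959   85.22492797]
side table z 0.0989710469307472
blue z pct [15.57740618 31.57028383 50.21696124 54.9758534  56.07402432]
rect ((528.4030151367188, -187.27313232421875), (128.53
[... 233 characters left out ...]
489   74.17053849] [ 519.62072171 -224.43771226   68.10786757] [577.7300768   23.84182245  88.63072491]
78 62 [ 529.4778304  -171.39557555   86.19411613] [ 519.77997546 -187.73972811   79.04093313] [575.31725254  23.84182245  88.63072491]
84 46 [ 530.79754414 -170.18494203   86.77786179] [ 520.03682963 -187.73972811   84.31658321] [575.31725254  23.84182245  88.63072491]
dark [297.10769231 182.52307692] 65 [ 498.3596668  -216.57787495   77.9318774 ] [ 487.29849632 -238.6606765    68.14616249] [ 505.68858382 -209.91542831   82.84862156]
dark [289.23333333 223.88888889] 90 [533.90602315  -8.66098809  79.44080682] [525.82373528 -32.79527553  71.49114574] [540.64755161  -4.0671757   83.2256089 ]
```

View pics/topc.png

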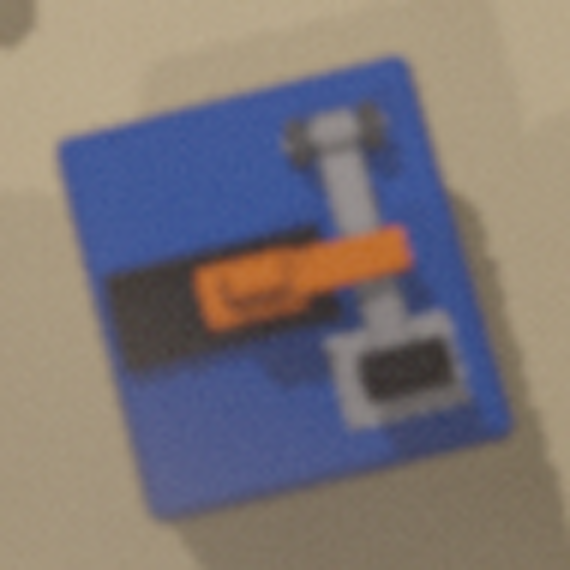

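View pics/sidec.png

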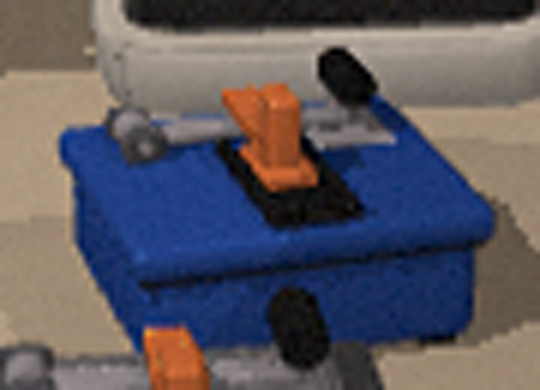

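The crops confirm the layout: yaw is about +0.22, the tab is home with its tongue over the lever, and the barrel is at crop (405,370), i.e. (357,237) in the full top picture. Next I'll cross-check heights by casting rays across the two views, and look for tall obstacles.

Run:
```python
from h import *
T=manip.camera_model("top");S=manip.camera_model("side")
def proj(m):return np.hstack([np.array(m["R"]),np.array(m["t"]).reshape(3,1)])
def und(m,p):return cv2.undistortPoints(np.array([[p]],float),np.array(m["K"]),np.array([m["k1"],0,0,0.]))[0].T
# crop px -> full px
f=lambda c,o:((c[0]+.5)/6-.5+o[0],(c[1]+.5)/6-.5+o[1])
for nm,a,b in(("barrel",(405,370),(346,76)),("grip top",(257,288),(278,88))):
    X=cv2.triangulatePoints(proj(T),proj(S),und(T,f(a,(290,175))),und(S,f(b,(240,170))))
    print(nm,(X[:3]/X[3]).ravel())
c,yaw=np.array([528.2,-193]),.22
R=np.array([[np.cos(yaw),-np.sin(yaw)],[np.sin(yaw),np.cos(yaw)]])
for n in("top","side"):
    C=cloud(np.load(n+"0.npy"),manip.camera_model(n)).reshape(-1,3); C=C[~np.isnan(C[:,0])]
    b=(C[:,:2]-c)@R
    q=(abs(b[:,0]+38)<22)&(abs(b[:,1]+28)<28)&(C[:,2]>50)
    if n=="top":
        for y in range(-52,2,6): print(y,[round(float(np.median(C[q&(abs(b[:,1]-y)<3)&(abs(b[:,0]-x)<3),2])),1) if (q&(abs(b[:,1]-y)<3)&(abs(b[:,0]-x)<3)).any() else None for x in range(-56,-14,6)])
    t=C[(C[:,2]>120)&(C[:,0]>200)&(C[:,0]<760)&(C[:,1]>-480)&(C[:,1]<560)]
    g=np.round(t/[80,80,80]).astype(int); k,i=np.unique(g[:,:2],axis=0,return_inverse=True)
    for j,kk in enumerate(k):
        z=t[i.ravel()==j,2]
        if len(z)>5: print(n,kk*80,len(z),z.min().round(),z.max().round())
```

```text
barrel [ 496.63900676 -228.27999674   74.5967353 ]
grip top [ 523.64576644 -183.09660886   87.44198583]
-52 [55.8, 54.8, 55.5, 55.3, 54.4, 54.6, 54.8]
-46 [56.2, 56.0, 56.0, 55.6, 56.4, 56.4, 55.9]
-40 [54.5, 55.2, 77.3, 81.5, 78.4, 57.2, 54.9]
-34 [55.3, 56.2, 76.6, 81.6, 79.3, 61.4, 61.5]
-28 [55.1, 55.1, 77.0, 80.6, 79.2, 61.7, 63.1]
-22 [54.8, 56.0, 77.4, 81.5, 79.4, 61.1, 58.8]
-16 [54.6, 54.7, 75.0, 80.4, 76.9, 55.8, 56.0]
-10 [55.0, 55.6, 55.8, 55.7, 56.1, 55.7, 54.9]
-4 [54.2, 55.6, 55.2, 54.7, 55.1, 54.6, 54.7]
top [ 240 -480] 1994 120.0 253.0
top [ 240 -400] 196 217.0 339.0
top [ 320 -480] 2126 120.0 254.0
top [ 320 -400] 959 126.0 360.0
top [ 400 -480] 23 220.0 224.0
top [ 400 -400] 1288 219.0 363.0
top [ 480 -400] 1783 332.0 364.0
top [ 560 -480] 221 358.0 363.0
top [ 560 -400] 2043 332.0 410.0
top [ 640 -480] 375 122.0 363.0
top [ 640 -400] 3914 120.0 424.0
top [ 720 -480] 1066 190.0 230.0
top [ 720 -400] 5082 120.0 425.0
top [ 720 -240] 101 227.0 269.0
top [ 720 -160] 2457 219.0 442.0
side [ 240 -480] 1239 120.0 462.0
side [ 240 -400] 652 120.0 362.0
side [ 320 -480] 1203 120.0 418.0
side [ 320 -400] 712 121.0 361.0
side [ 400 -480] 297 218.0 427.0
side [ 400 -400] 577 218.0 427.0
side [ 480 -480] 288 362.0 413.0
side [ 480 -400] 843 332.0 413.0
side [ 560 -480] 242 362.0 413.0
side [ 560 -400] 523 333.0 422.0
side [ 640 -480] 225 121.0 458.0
side [ 640 -400] 1853 120.0 423.0
side [ 720 -480] 144 210.0 460.0
side [ 720 -400] 2194 120.0 423.0
side [ 720 -160] 1144 209.0 448.0
```

Emit:
jog_arm:
  rows: [1.5,-2.95,0.1,0,0,-0.05,0.6,1.5,-2.95,0.1,0,0,-0.05,0.6,1.5,-2.95,0.1,0,0,-0.05,0.6,1.5,-2.95,0.1,0,0,-0.05,0.6,1.5,-2.95,0.1,0,0,-0.05,0.6,1.5,-2.95,0.1,0,0,-0.05,0.6,1.5,-2.95,0.1,0,0,-0.05,0.6,1.5,-2.95,0.1,0,0,-0.05,0.6,1.5,-2.95,0.1,0,0,-0.05,0.6,1.5,-2.95,0.1,0,0,-0.05,0.6,1.5,-2.95,0.1,0,0,-0.05,0.6,1.5,-2.95,0.1,0,0,-0.05,0.6,1.5,-2.95,0.1,0,0,-0.05,0.6,1.5,-2.95,0.1,0,0,-0.05,0.6,1.5,-2.95,0.1,0,0,-0.05,0.6,1.5,-2.95,0.1,0,0,-0.05,0.6,1.5,-2.95,0.1,0,0,-0.05,0.6,1.5,-2.95,0.1,0,0,-0.05,0.6,1.5,-2.95,0.1,0,0,-0.05,0.6,1.5,-2.95,0.1,0,0,-0.05,0.6]
  newtons: 20

```text
clock: 1.77
eef_pos: [453.3, -63.4, 233.3]
eef_rot: [-3.141, -0.0, 1.857]
wrist_force: [-0.4, 1.1, 0.7]
finger_gap: 37.6
finger_force: 0.0
```

Emit:
jog_arm:
  rows: [1.2,-2.0,0,0,0,-0.011,0.6,1.2,-2.0,0,0,0,-0.011,0.6,1.2,-2.0,-2,0,0,-0.011,0.6,1.2,-2.0,-2,0,0,-0.011,0.6,1.2,-2.0,-3,0,0,-0.011,0.6,1.2,-2.0,-2.5,0,0,-0.011,0.6,0,0,-2,0,0,0,0.6,0,0,0,0,0,0,0.6,0,0,0,0,0,0,0.6]

```text
clock: 2.52
eef_pos: [524.4, -181.4, 118.0]
eef_rot: [-3.14, -0.001, 1.794]
wrist_force: [0.0, 0.1, 0.9]
finger_gap: 37.4
finger_force: 0.0
```

Run:
```python
from h import *
p,d,m=shot("side"); cv2.imwrite("pics/s1.png",cv2.resize(p[120:250,220:350],None,fx=4,fy=4))
```

```text
(no output)
```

View pics/s1.png

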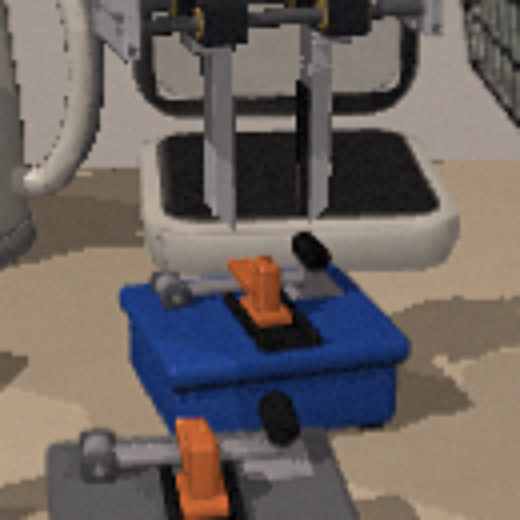

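The fingers straddle the tab: the finger pair is centred at crop x≈268 and the tab is at 264. I'll descend, grip and slide.

Emit:
jog_arm:
  rows: [0.1,-0.15,-1.5,0,0,0,0.6,0,0,-1.5,0,0,0,0.6,0,0,-1.0,0,0,0,0.6,0,0,-0.4,0,0,0,0.6,0,0,0,0,0,0,0.8,0,0,0,0,0,0,1,0,0,0,0,0,0,1,0,0,0,0,0,0,1,0,0,0,0,0,0,1,0,0,0,0,0,0,1]
  newtons: 15

```text
clock: 3.4
eef_pos: [525.7, -183.5, 75.2]
eef_rot: [-3.141, 0.0, 1.794]
wrist_force: [-5.2, -1.1, 5.0]
finger_gap: 12.8
finger_force: 15.0
```

Gripped with a 12.8 mm gap. Now I'll slide it.

Emit:
jog_arm:
  rows: [-0.06,0.29,0,0,0,0,1,-0.06,0.29,0,0,0,0,1,-0.06,0.29,0,0,0,0,1,-0.06,0.29,0,0,0,0,1,-0.06,0.29,0,0,0,0,1,-0.07,0.29,0,0,0,0,1,-0.07,0.29,0,0,0,0,1,-0.07,0.29,0,0,0,0,1,0,0,0,0,0,0,1,0,0,0,0,0,0,1,0,0,0,0,0,0,1]

```text
clock: 4.32
eef_pos: [520.6, -160.5, 75.2]
eef_rot: [-3.141, 0.001, 1.794]
wrist_force: [-5.3, -3.3, 5.2]
finger_gap: 13.1
finger_force: 15.0
```

Emit:
jog_arm:
  rows: [-0.03,0.15,0,0,0,0,1,-0.03,0.15,0,0,0,0,1,0,0,0,0,0,0,1,0,0,0,0,0,0,1,0,0,0,0,0,0,1]

```text
clock: 4.73
eef_pos: [520.4, -159.7, 75.3]
eef_rot: [3.141, 0.005, 1.794]
wrist_force: [-3.2, -19.3, -1.2]
finger_gap: 12.8
finger_force: 15.0
```

The tab is at its stop, with 19 N reacting. I'll release, rise and turn towards the barrel.

Emit:
jog_arm:
  rows: [0,-0.1,0,0,0,0,0.6,0,0,0,0,0,0,0.6,0,0,0,0,0,0,0.6,0,0,0.5,0,0,0,0.6,0,0,2,0,0,0,0.55,0,0,3,0,0,0,0.52,-0.2,-0.5,0,0,0,-0.112,0.52,-0.2,-0.5,0,0,0,-0.112,0.52,-0.2,-0.5,0,0,0,-0.112,0.52,-0.2,-0.5,0,0,0,-0.112,0.52,-0.2,-0.5,0,0,0,-0.112,0.52,-0.2,-0.5,0,0,0,-0.112,0.52,-0.2,-0.5,0,0,0,-0.112,0.52,-0.2,-0.5,0,0,0,-0.112,0.52,-0.2,-0.5,0,0,0,-0.112,0.52,-0.2,-0.5,0,0,0,-0.112,0.52,-0.2,-0.5,0,0,0,-0.112,0.52,-0.2,-0.5,0,0,0,-0.112,0.52,0,-0.5,0,0,0,-0.112,0.52,0,-0.4,0,0,0,-0.112,0.52]

```text
clock: 6.4
eef_pos: [496.3, -227.1, 130.0]
eef_rot: [3.141, -0.0, 0.22]
wrist_force: [-0.2, 0.5, -0.2]
finger_gap: 45.2
finger_force: 0.0
```

Run:
```python
from h import *
p,d,m=shot("side"); cv2.imwrite("pics/s2.png",cv2.resize(p[120:250,220:350],None,fx=4,fy=4))
s=manip.read_state();print(s["joints"].round(2),s["eef_pos"],s["eef_rot"])
```

```text
[-0.5   0.37  1.63 -0.    1.14  0.86] [ 496.31953042 -227.62468674  129.9257846 ] [ 3.14129035e+00 -3.32350365e-04  2.11866443e-01]
```

View pics/s2.png

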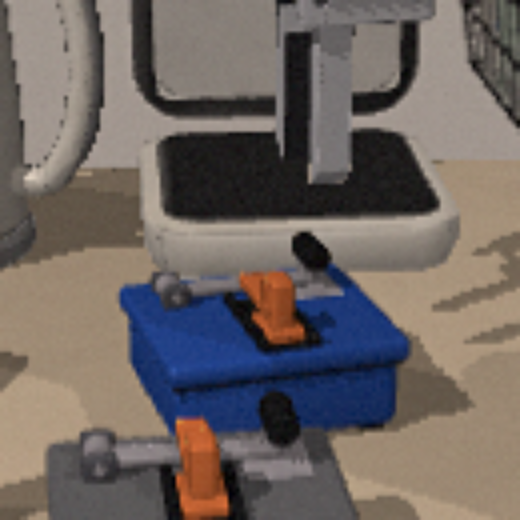

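The tab is slid clear of the lever (crop (275,305)) and the fingers are above the barrel. I'll descend and grip it by its ends.

Emit:
jog_arm:
  rows: [0.03,-0.03,-2,0,0,0.008,0.52,0,0,-2,0,0,0,0.52,0,0,-1.5,0,0,0,0.52,0,0,-0.6,0,0,0,0.52,0,0,0,0,0,0,0.52,0,0,0,0,0,0,1,0,0,0,0,0,0,1,0,0,0,0,0,0,1,0,0,0,0,0,0,1,0,0,0,0,0,0,1]
  newtons: 20

```text
clock: 7.28
eef_pos: [497.0, -227.6, 69.3]
eef_rot: [3.14, -0.001, 0.234]
wrist_force: [0.1, -1.2, 3.0]
finger_gap: 27.8
finger_force: 20.0
```

Run:
```python
import numpy as np
# world cm per row; 16 rows of 0.1 rad from 0 to 1.6
y=.22; th=np.linspace(0,1.6,17)
x=-80*np.cos(th)+13*np.sin(th); z=80*np.sin(th)+13*np.cos(th)
for a,b in zip(np.diff(x),np.diff(z)): print(np.round([a*np.cos(y)/10,a*np.sin(y)/10,b/10],2).tolist())
```

```text
[0.17, 0.04, 0.79]
[0.24, 0.05, 0.77]
[0.32, 0.07, 0.74]
[0.39, 0.09, 0.71]
[0.45, 0.1, 0.66]
[0.52, 0.12, 0.61]
[0.57, 0.13, 0.56]
[0.62, 0.14, 0.5]
[0.67, 0.15, 0.43]
[0.71, 0.16, 0.36]
[0.74, 0.17, 0.29]
[0.76, 0.17, 0.21]
[0.78, 0.17, 0.13]
[0.79, 0.18, 0.05]
[0.79, 0.18, -0.03]
[0.78, 0.18, -0.11]
```

Emit:
jog_arm:
  rows: [0.17,0.04,0.79,0,0,0,1,0.24,0.05,0.77,0,0,0,1,0.32,0.07,0.74,0,0,0,1,0.39,0.09,0.71,0,0,0,1,0.45,0.1,0.66,0,0,0,1,0.52,0.12,0.61,0,0,0,1,0.57,0.13,0.56,0,0,0,1,0,0,0,0,0,0,1,0,0,0,0,0,0,1]

```text
clock: 8.03
eef_pos: [523.5, -221.4, 117.5]
eef_rot: [3.141, -0.0, 0.234]
wrist_force: [-2.4, -4.5, 4.6]
finger_gap: 27.4
finger_force: 20.0
```

Run:
```python
from h import *
p,d,m=shot("side"); cv2.imwrite("pics/s3.png",cv2.resize(p[120:250,220:350],None,fx=4,fy=4))
```

```text
(no output)
```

View pics/s3.png

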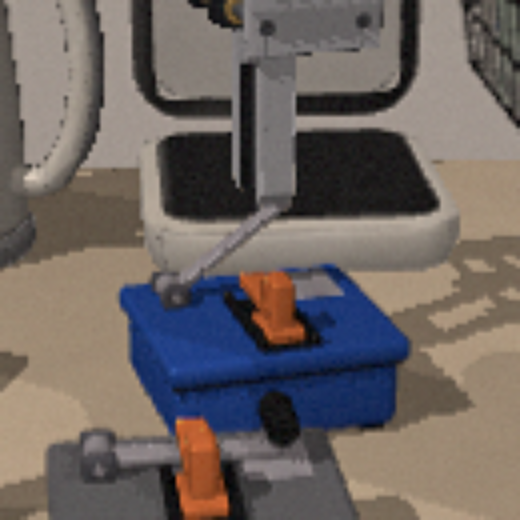

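The lever is rising in the grip, running from the hinge at crop (170,290) to the fingers at (280,205). I'll continue to about 1.53 rad.

Emit:
jog_arm:
  rows: [0.62,0.14,0.5,0,0,0,1,0.67,0.15,0.43,0,0,0,1,0.71,0.16,0.36,0,0,0,1,0.74,0.17,0.29,0,0,0,1,0.76,0.17,0.21,0,0,0,1,0.78,0.17,0.13,0,0,0,1,0.79,0.18,0.05,0,0,0,1,0.79,0.18,-0.03,0,0,0,1,0.3,0.07,-0.03,0,0,0,1,0,0,0,0,0,0,1,0,0,0,0,0,0,1,0,0,0,0,0,0,1,0,0,0,0,0,0,1]

```text
clock: 9.17
eef_pos: [585.5, -207.5, 137.0]
eef_rot: [3.14, -0.002, 0.234]
wrist_force: [0.2, -3.2, 8.0]
finger_gap: 26.2
finger_force: 20.0
```

Run:
```python
from h import *
p,d,m=shot("side"); cv2.imwrite("pics/s4.png",cv2.resize(p[120:250,220:350],None,fx=4,fy=4))
```

```text
(no output)
```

View pics/s4.png

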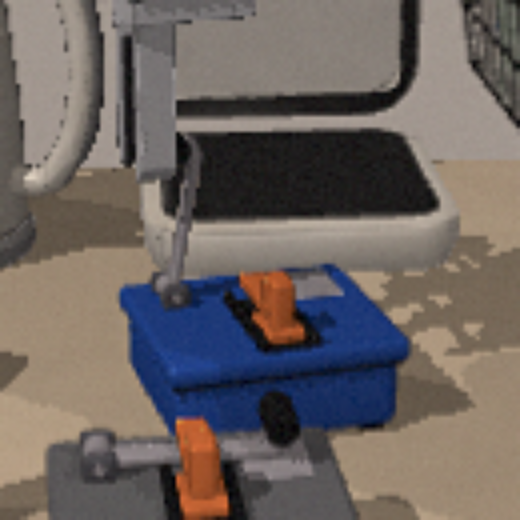

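The lever is near upright, but the barrel (crop (187,150)) has slipped towards the robot relative to the fingers (155,150), so it may stop at about 1.3 rad. I'll open, rise clear and measure.

Emit:
jog_arm:
  rows: [0,0,0,0,0,0,0.5,0,0,0,0,0,0,0.5,0,0,0,0,0,0,0.5,0,0,1,0,0,0,0.5,0,0,2,0,0,0,0.5,-0.5,0,3,0,0,0,0.5,-3,-1,1,0,0,0,0.7,-3,-1,0,0,0,0,1,-3,-1,0,0,0,0,1,-1,0,0,0,0,0,1,0,0,0,0,0,0,1]

```text
clock: 10.13
eef_pos: [478.3, -237.8, 207.1]
eef_rot: [3.141, -0.001, 0.232]
wrist_force: [1.0, -0.8, 0.2]
finger_gap: 17.2
finger_force: 0.0
```

Run:
```python
from h import *
c,yaw=np.array([528.2,-193]),.22
R=np.array([[np.cos(yaw),-np.sin(yaw)],[np.sin(yaw),np.cos(yaw)]])
for n in("top","side"):
    p,d,m=shot(n); C=cloud(d,m)
    b=(C[...,:2]-c)@R
    for z in range(70,175,10):
        k=(abs(C[...,2]-z)<5)&(abs(b[...,1]+28)<20)&(b[...,0]>0)&(b[...,0]<90)
        if k.sum()>2: print(n,z,k.sum(),"x %.1f..%.1f med %.1f y %.1f..%.1f"%(b[k,0].min(),b[k,0].max(),np.median(b[k,0]),b[k,1].min(),b[k,1].max()))
    if n=="side":cv2.imwrite("pics/s5.png",cv2.resize(p[120:250,220:350],None,fx=4,fy=4))
```

```text
top 70 44 x 4.1..48.2 med 41.7 y -33.5..-8.9
top 90 3 x 32.8..35.0 med 34.0 y -22.5..-21.2
top 100 3 x 32.5..35.9 med 35.8 y -22.2..-20.9
top 120 4 x 27.9..32.2 med 30.4 y -21.8..-21.1
top 130 3 x 25.2..29.4 med 28.1 y -21.7..-21.1
top 140 26 x 24.1..47.9 med 32.4 y -30.2..-13.5
top 150 109 x 25.8..47.3 med 39.7 y -39.9..-13.8
side 70 41 x 1.0..48.6 med 42.1 y -37.4..-8.2
side 80 19 x 34.7..42.0 med 39.2 y -30.7..-16.9
side 90 18 x 34.3..39.5 med 37.5 y -31.4..-16.9
side 100 18 x 32.2..38.0 med 35.8 y -31.3..-17.3
side 110 20 x 29.8..36.7 med 34.1 y -30.2..-14.8
side 120 17 x 27.2..34.1 med 31.5 y -30.0..-18.6
side 130 18 x 25.3..32.4 med 29.6 y -28.9..-18.6
side 140 49 x 24.7..48.2 med 38.2 y -35.1..-8.9
side 150 43 x 27.2..47.9 med 41.1 y -38.7..-10.8
```

View pics/s5.png

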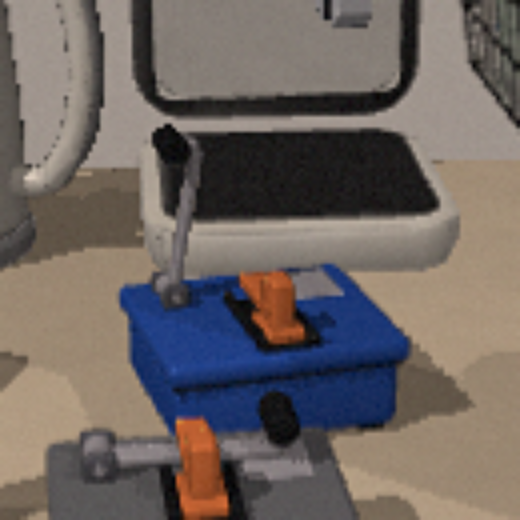

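The lever stands by itself. Its bar leans 0.19 rad, so it is at about 1.39 rad, with the barrel at crop (172,160). I'll nudge it towards 1.5 with the closed fingers for margin.

Emit:
jog_arm:
  rows: [1.4,0.45,-1.5,0,0,0,1,1.4,0.45,-1.7,0,0,0,1,1.4,0.45,-1.7,0,0,0,1,1.4,0.4,-1.7,0,0,0,1,0.3,0.07,0,0,0,0,1,0.3,0.07,0,0,0,0,1,0.3,0.07,0,0,0,0,1,0.3,0.07,0,0,0,0,1,0.3,0.07,0,0,0,0,1,0.2,0.05,0,0,0,0,1,0.2,0.05,0,0,0,0,1,0.2,0.05,0,0,0,0,1,0.2,0.05,0,0,0,0,1,0.2,0.04,0,0,0,0,1,0.2,0.04,0,0,0,0,1,0,0,0,0,0,0,1,0,0,0,0,0,0,1]

```text
clock: 11.65
eef_pos: [562.8, -213.5, 139.8]
eef_rot: [-3.141, 0.0, 0.234]
wrist_force: [0.8, -0.6, -0.3]
finger_gap: 0.4
finger_force: 0.0
```

Emit:
jog_arm:
  rows: [-0.5,-0.1,0,0,0,0,1,-1,-0.2,0,0,0,0,1,-2,-0.5,0,0,0,0,1,-3,-0.7,1,0,0,0,1,-2,-0.5,2,0,0,0,1,0,0,2,0,0,0,1,0,0,2,0,0,0,1,0,0,0,0,0,0,1,0,0,0,0,0,0,1,0,0,0,0,0,0,1]

```text
clock: 12.48
eef_pos: [477.3, -233.4, 209.0]
eef_rot: [-3.141, 0.001, 0.234]
wrist_force: [-0.1, 0.5, -0.5]
finger_gap: 0.1
finger_force: 0.0
```

Run:
```python
from h import *
c,yaw=np.array([528.2,-193]),.22
R=np.array([[np.cos(yaw),-np.sin(yaw)],[np.sin(yaw),np.cos(yaw)]])
p,d,m=shot("side"); C=cloud(d,m); b=(C[...,:2]-c)@R
for z in range(80,160,10):
    k=(abs(C[...,2]-z)<5)&(abs(b[...,1]+28)<16)&(b[...,0]>0)&(b[...,0]<90)
    if k.sum()>2: print(z,k.sum(),"x %.1f..%.1f med %.1f"%(b[k,0].min(),b[k,0].max(),np.median(b[k,0])))
h=cv2.cvtColor(p,cv2.COLOR_BGR2HSV); k=(h[...,0]<16)&(h[...,1]>170)&(C[...,2]>83)&(abs(b[...,0])<15)&(abs(b[...,1])<60)
print("tab y",b[k,1].min(),b[k,1].max(), manip.read_state()["clock"])
```

```text
80 15 x 38.6..44.7 med 41.5
90 14 x 41.1..45.3 med 43.7
100 19 x 40.6..45.6 med 43.5
110 16 x 40.5..45.7 med 43.7
120 19 x 39.5..46.1 med 43.5
130 16 x 39.7..59.1 med 44.3
140 47 x 41.4..65.3 med 55.0
150 33 x 45.4..64.0 med 58.2
tab y 27.492656769661835 47.476629327816326 12.5333
```

The lever is upright (about 1.57 rad), the tab is at its stop and the robot is clear.

```bash
python3 -c "
from cell import manip
print(manip.sign_off())"
```

```text
the job is handed in; nothing more can be done
None
```

The job is handed in at about 12.5 s: the blue box's tab is at its stop, its lever stands upright at about 1.57 rad by camera, the arm is clear and never went near the grey box; sign-off returned no verdict.

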